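# Dock a vial cassette behind its sprung pawl

## Task

Pick up the white vial cassette by its grip fin, lay it flat in the wide open end of the grey docking channel, then slide it along the channel floor past the sprung steel pawl until the pawl clicks in behind it and it rests held between pawl and rubber buffer. Feel for the click and push gently: stop soon after it and never drive the buffer to the bottom. Let go and leave the other things on the bench where they stand.

Things in the scene. Friction and masses are not known exactly. Their poses are not given: they have to be found in the camera images.
- cassette: loose white cassette: a block 84 mm long (its x) x 60 mm wide (its y) x 34 mm high with low black vial caps (to 37 mm) on its deck and a grip fin on top. Origin: centre of its underside, z up. It is symmetric: either end may go first. About 0.3 kg.
- cassette_fin (a point): centre of the part of the fin to grip, 55 mm above the cassette's underside. The fin is 46 mm long along the cassette's x, 14 mm thick along its y, and reaches from 34 to 71 mm above the underside.
- dock: fixed grey docking channel, base 310 x 112 x 6 mm, open at the top. Origin: middle of its open end, at the underside; x along the channel in the direction of pushing, y left, z up. Floor top at z = 6 mm, side rails to z = 18 mm. A dark steel latch unit on it carries the pawl, above the left (+y) rail, and the buffer at the far end; all of it is below z = 41 mm.
- dock_lay (a point): point on the floor at dock x = 45 mm, centre of the wide open end, where the cassette's origin goes when it is laid down. The rails stand 76 mm apart from x = 0 to 82 mm, narrow from 82 to 108 mm, and stand 63 mm apart from there on.
- dock_guide (a point): point on the floor at dock x = 108 mm, on the centre line, where the narrow guide begins. The latch unit is bolted on at a different place along x each time, which is not measured: the cassette first feels the pawl with its centre between dock x = 80 and 130 mm, and the pawl clicks shut behind it with its centre between 187 and 231 mm.
- pawl (a joint): angle of the steel pawl, a 40 mm leaf hinged at its upstream end, rad: 0 = sprung out, its tip 10 mm inside the left rail; 0.15 to 0.25 while the cassette's side holds it aside; back to 0 with a click once the cassette's rear has passed, then blocking its return. Passing it takes about 8 N at first, then 2 to 6 N; it thrusts the cassette to the right with 5 to 10 N until the click.
- buffer (a joint): how far the rubber-faced spring buffer (18 mm disc) at the channel's far end is pressed in, m: 0 = free. It pushes back with 3 N at first touch and 0.9 N more per mm. The pawl clicks at about 4 to 6 mm; the cassette then settles back against the pawl and keeps it in about 2 to 3.5 mm. It bottoms at 13 mm; over 8.5 mm counts as driven to the bottom.
- timer: white bench timer 47 x 68 x 66 mm standing on the bench, a bystander; origin at the centre of its underside
- amber_bottle: brown bottle with black cap, 58 mm across and 115 mm high, a bystander; origin at the centre of its underside
- masking_tape: roll of tan tape lying flat, 104 mm across and 25 mm high, a bystander; origin at the centre of its underside

How it is judged (in metres and radians):
On the way, in this order (a step that is already met when the one before it is completed fails the run):
1. the cassette lies flat in the wide open end of the channel, the pawl not yet pushed aside (x of cassette in the frame of dock between 0 and 0.1 m and y of cassette in the frame of dock between -0.012 and 0.012 m and z of cassette in the frame of dock below 0.01 m and value of joint pawl below 0.08 rad), for 0.1 s.
2. the cassette, sliding flat along the channel floor, holds the pawl aside (x of cassette in the frame of dock between 0.1 and 0.235 m and z of cassette in the frame of dock below 0.012 m and value of joint pawl above 0.12 rad), for 0.2 s.
At the end, for the whole second after the job is handed in: The cassette rests flat on the channel floor (within 3 mm of it, 5 mm of the centre line, 0.06 rad of straight and level), its centre beyond x = 180 mm; the pawl is out again behind it (below 0.08 rad) and the buffer stays pressed in 1.2 to 7 mm (value of joint pawl below 0.08 rad and value of joint buffer between 0.0012 and 0.007 m and x of cassette in the frame of dock above 0.18 m and y of cassette in the frame of dock between -0.005 and 0.005 m and z of cassette in the frame of dock below 0.009 m and angle between the x axis of cassette and the x axis of dock, either way round below 0.06 rad and angle between cassette's own z axis and vertical below 0.06 rad and linear speed of cassette below 0.01 m/s); the robot touches nothing.
It fails at once if the buffer is pressed in more than 8.5 mm (the push went on after the click) (value of joint buffer above 0.0085 m).
It fails at once if the cassette is slammed or jammed against the dock with more than 60 N (contact force between cassette and dock above 60 N).
It fails at once if a bystander (timer, amber bottle, tape roll) is moved more than 20 mm (distance of any of timer, amber_bottle, masking_tape from where it was at the start of the episode above 0.02 m).
It also fails if it takes over 67 s, if anything falls off the work surface, if the arm or the gripper's body presses on something with over 40 N, if the wrist force passes 120 N, or if a joint passes its speed limit or range.

## Robot

A 6-joint arm with a two-finger parallel gripper is mounted at the origin on a cart in front of the work surface, level with it; the furniture and walls round the work are solid. World frame = base frame: x ahead of the robot, y to its left, z up, the work surface at z = 0. Lengths are in mm, angles in rad, forces in N, time in s.
With the tool pointing down it reaches from about 275 to 750 mm from the base axis. Payload 10.2 kg.
Tool frame: the origin (TCP) lies at the very end of the fingers, on their centre line; the grasp point (between the pads) lies 19 mm behind it (ctrl.tcp_to_grasp is the distance from the TCP to the grasp point, in mm); z points along the fingers, x is the direction in which the jaws open and shut, and the axes are right-handed (so a half turn about z gives the same grasp; the last joint's range is limited). The gripper opens to 85 mm and grips with 20 to 120 N. Pads are 22 mm wide; open, the fingers measure 114 mm over their backs; the gripper's body (76 mm by 85 mm) begins 54 mm behind the grasp point. The pads swing forward as they close: fully open they stand 13 mm farther back than shut.
Start: joints at [-1.462, 0.313, 1.498, -0, 1.331, -0.223], TCP at [171.004, -496.376, 231.294] pointing down, gripper open.
Joint ranges: [-2.94, 2.94], [-0.97, 2.17], [0.19, 2.56], [-1.23, 4.37], [0.02, 3.11], [-2.88, 2.88]. Speed limits (rad/s): [2.39, 2.39, 3.01, 3.14, 3.14, 3.14].

## Interface

Orientations are given as a unit quaternion [w, x, y, z].
In Python, from rig import monitor, vision, order, ctrl gives the robot as it stands. The module is installed in compiled form; this text tells all that it offers.
- The arm moves only by the shell command python3 -m pendant 'ROWS' [FORCE]. ROWS is JSON, a list that holds one entry, the list of rows, each a list of 5 numbers: the closure, from -1 (fully open) to 1 (shut), then the shift along the world's x, y, z in m, then the turn about the world's z in degrees. In form: [[[fingers, dx, dy, dz, spin], ...]]. A call has 1 to 20 rows; each row is the pose to reach, as a shift and turn from the pose commanded when the call began; what a row does not reach only later rows make up. A row lasts 1/10 s, in which the tool goes at most 50 mm and 8.59 degrees, less where a joint would pass 70% of its speed; a pose out of reach is approached as far as the arm can. A call with a gripper value outside its range is refused whole. The fingers move at their own pace and stop on an object; FORCE is the grip in N (left out, the last holds). Time passes only in rows, so rows that repeat a pose let the fingers close. It gives the time, the measured TCP pose, the force and the opening at its end, in the units of the state.
- monitor.sense(): the state, without advancing time (a new reading comes with each control period).
- vision.capture(name): name is "scene" or "top" or "wrist"; returns (picture, depth): 420x560x3 uint8, red, green, blue; 420x560 float32, mm along the optical axis (not along the pixel's ray), 0 where there is no reading.
- vision.camera_info(name): a dict with "fov_y" (degrees; the focal length in pixels is half the picture's height over the tangent of half this angle, whatever the lens; pixels are square), "cx", "cy" (the principal point, pixels), "R" (3x3) and "t" (3): a world point X has camera coordinates R X + t; the wrist camera has in their place "hand_eye" (4x4, takes a point from camera to tool coordinates, whose origin is the TCP and whose axes are the tool frame's). Camera axes: x right, y down, z forward; pixel columns grow to the right and rows downward; lengths in mm; the calibration is good to about 2 mm. A picture is of the moment at which its call begins: read the wrist's pose just before it. camera_info takes no time and is no camera call.
- order.finish_job(): hands the job in, once; it reports no verdict.
The state is a dict: "time_s": time; "joints": joint angles; "dq": joint speeds; "tau": joint torques, N m; "eef_pos": TCP position; "ee_rot": TCP orientation; "force": force on the tool from outside, world axes, zero at the start; "wrist_torque": the same for the moment, N m; "grip_width": opening from 0.0 (shut) to 1.0 (fully open).
Only numpy, scipy, OpenCV 4.12 (cv2) and the standard library are available. Lean on these libraries where they do the work, as an engineer would, in place of code of your own. Each camera call takes 0.05 s, during which the arm holds its last target.

## Working session

There is one attempt and no reset: what is moved stays moved. The work goes in short steps, Python scripts to look and compute and a shell command to move; the robot and the scene stay as the last step left them, time stands still between calls to the robot, and variables do not carry over. Pictures are saved under pics/ and viewed, and the job is handed in when it is done.

```bash
mkdir -p pics; cat > h.py <<'E'
import numpy as np, cv2
from rig import monitor, vision, order, ctrl
def grab(n,f):
    s=monitor.sense(); p,d=vision.capture(n); cv2.imwrite(f'pics/{f}.png',p[:,:,::-1]); np.save(f'pics/{f}.npy',d); return s,p,d
def world(n,d):
    c=vision.camera_info(n); f=210/np.tan(np.radians(c['fov_y'])/2)
    v,u=np.mgrid[:420,:560]; P=np.stack([(u-c['cx'])/f*d,(v-c['cy'])/f*d,d],-1)
    return (P-np.array(c['t']))@np.array(c['R'])
E
python3 - <<'E'
from h import *
s,p,d=grab('top','top1'); grab('scene','sc1')
print(monitor.sense())
print({k:v for k,v in vision.camera_info('top').items()}); print(vision.camera_info('wrist'))
np.save('pics/top1w.npy',world('top',d))
E
```

```text
{'time_s': 0.1, 'joints': array([-1.46240172e+00,  3.13418071e-01,  1.49836614e+00,  4.39200028e-05,
        1.33096629e+00, -2.23380264e-01]), 'dq': array([-0.00141757, -0.00258314, -0.00235023,  0.00054472,  0.00041289,
        0.00045793]), 'tau': array([ 2.80715984e-03, -4.12897503e+01, -2.60139960e+01, -1.50366377e-04,
        3.03978559e-03,  3.96275993e-06]), 'eef_pos': array([ 170.98827173, -496.14192443,  230.77810748]), 'ee_rot': array([-4.46397379e-04,  8.14159471e-01, -5.80641042e-01, -3.69239475e-04]), 'force': array([-0.80765768,  0.62420755,  0.72641675]), 'wrist_torque': array([ 0.05109957,  0.00904238, -0.03440465]), 'grip_width': 0.9961064972863598}
{'fov_y': 44.74147320492848, 'cx': 277.1927142502146, 'cy': 208.02170306383323, 'R': array([[ 0.02127678, -0.99977291,  0.0011953 ],
       [-0.9787747 , -0.02107362, -0.20385285],
       [ 0.20383175,  0.00316741, -0.97900081]]), 't': array([ 133.41780499,  550.62530627, 1330.62394877])}
{'fov_y': 58.90105840082959, 'cx': 277.4356957644044, 'cy': 205.46753540279235, 'hand_eye': array([[ 9.99999810e-01,  5.98139832e-04,  1.49164857e-04,
        -3.47995339e-02],
       [-6.14093409e-04,  9.45383788e-01,  3.25958764e-01,
        -8.48988649e+01],
       [ 5.39508824e-05, -3.25958794e-01,  9.45383976e-01,
        -1.42670455e+02],
       [ 0.00000000e+00,  0.00000000e+00,  0.00000000e+00,
         1.00000000e+00]])}
```

View pics/top1.png

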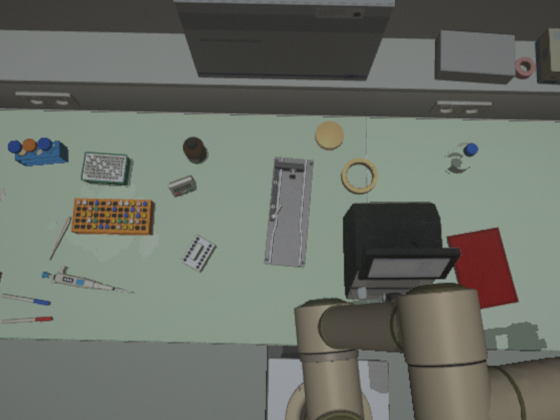

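View pics/sc1.png

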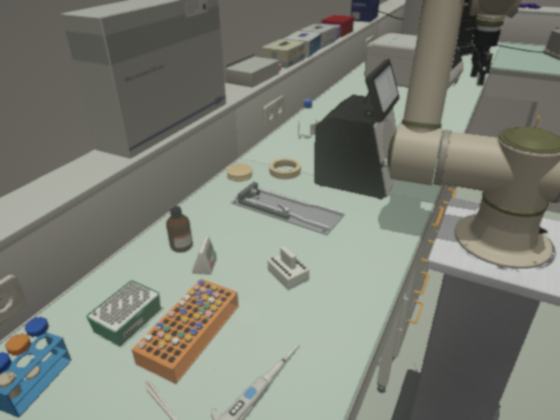

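```bash
python3 - <<'E'
from h import *
p=cv2.imread('pics/top1.png'); W=np.load('pics/top1w.npy')
c=p[130:290,165:330]; cv2.imwrite('pics/crop1.png',cv2.resize(c,None,fx=3.6,fy=3.6,interpolation=cv2.INTER_CUBIC))
for u,v in [(199,253),(285,262),(268,262),(303,265),(276,160),(311,160),(195,150),(181,186),(360,158),(240,250),(290,240),(395,250),(430,262),(395,210)]: print(u,v,W[v,u].round())
E
```

```text
199 253 [421. 352.  52.]
285 262 [407. 121.   4.]
268 262 [405. 167.  12.]
303 265 [399.  71.   7.]
276 160 [700. 152.   5.]
311 160 [702.  51.   3.]
195 150 [697. 372.  88.]
181 186 [604. 410.  56.]
360 158 [705. -87.  23.]
240 250 [438. 247.  -4.]
290 240 [468. 108.   4.]
395 250 [ 402. -105.  350.]
430 262 [ 381. -185.  323.]
395 210 [ 515. -137.  218.]
```

View pics/crop1.png

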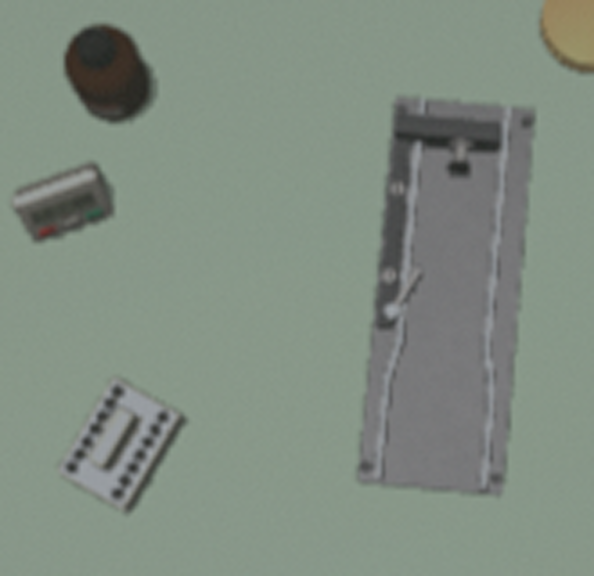

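```bash
cat >> h.py <<'E'
def ray(n,u,v,z):
    c=vision.camera_info(n); f=210/np.tan(np.radians(c['fov_y'])/2); R=np.array(c['R']);t=np.array(c['t'])
    o=-R.T@t; dd=R.T@np.array([(u-c['cx'])/f,(v-c['cy'])/f,1]); return o+dd*(z-o[2])/dd[2]
E
python3 - <<'E'
from h import *
g=lambda x,y,z:ray('top',(x+.5)/3.6-.5+165,(y+.5)/3.6-.5+130,z)
C=[g(358,483,6),g(502,494,6),g(535,107,6),g(395,97,6)]
for c in C: print('dock',c.round(1))
print('len',[np.linalg.norm(C[i]-C[(i+1)%4]).round(1) for i in range(4)])
o=(C[0]+C[1])/2; e=(C[2]+C[3])/2; print('open',o.round(1),'end',e.round(1),'yaw',np.degrees(np.arctan2(*(e-o)[1::-1])))
K=[g(120,377,34),g(186,416,34),g(127,506,34),g(61,466,34)]
print('cas',np.mean(K,0).round(1),[np.linalg.norm(K[i]-K[(i+1)%4]).round(1) for i in range(4)])
a=(K[0]+K[1]-K[2]-K[3]);print('yaw',np.degrees(np.arctan2(a[1],a[0])))
F=[g(122,405,71),g(137,414,71),g(108,470,71),g(92,460,71)]
print('fin',np.mean(F,0).round(1)); a=(F[0]+F[1]-F[2]-F[3]);print('yaw',np.degrees(np.arctan2(a[1],a[0])))
W=np.load('pics/top1w.npy')
m=W.reshape(-1,3); 
R=W[195:300,335:460].reshape(-1,3)
for lo,hi in [(30,150),(150,250),(250,330),(330,400),(400,600)]:
    s=R[(R[:,2]>lo)&(R[:,2]<hi)]
    if len(s): print(lo,hi,len(s),np.percentile(s,[1,99],axis=0).round())
for u,v in [(195,143),(181,182),(360,175)]: print(W[v,u].round())
E
```

```text
dock [400.3 178.1   6. ]
dock [394.3  67.8   6. ]
dock [703.4  44.6   6. ]
dock [709.3 156.7   6. ]
len [np.float64(110.5), np.float64(310.0), np.float64(112.2), np.float64(309.7)]
open [397.3 122.9   6. ] end [706.4 100.7   6. ] yaw -4.121667347401737
cas [425.5 355.   34. ] [np.float64(58.9), np.float64(80.0), np.float64(58.8), np.float64(79.7)]
yaw -30.81070538884018
fin [423.9 355.8  71. ]
yaw -25.216058713094142
30 150 1353 [[ 310. -219.   32.]
 [ 526.  -37.  150.]]
150 250 4909 [[ 314. -239.  152.]
 [ 540.  -37.  247.]]
250 330 1646 [[ 349. -240.  251.]
 [ 389.  -41.  329.]]
330 400 1236 [[ 380. -238.  330.]
 [ 409.  -42.  356.]]
[709. 369. 113.]
[613. 410.  63.]
[662. -91.  -4.]
```

```bash
python3 -m pendant '[[[-1,0,0,0.05,0],[-1,0,0,0.1,0],[-1,0,0,0.15,0],[-1,0,0,0.2,0],[-1,0,0,0.2,0],[-1,0.03,0.04,0.2,8],[-1,0.055,0.08,0.2,16],[-1,0.08,0.12,0.2,24],[-1,0.105,0.16,0.2,32],[-1,0.13,0.2,0.2,40],[-1,0.155,0.24,0.2,48],[-1,0.18,0.28,0.2,56],[-1,0.205,0.32,0.2,64],[-1,0.23,0.35,0.2,72],[-1,0.23,0.39,0.2,80],[-1,0.23,0.43,0.2,88],[-1,0.235,0.47,0.2,96],[-1,0.235,0.51,0.2,104],[-1,0.24,0.55,0.2,112],[-1,0.24,0.59,0.2,120]]]'
```

```text
time_s: 2.1
eef_pos: [410.9, 95.3, 430.7]
ee_rot: [-0.0, 0.909, 0.417, -0.0]
force: [-0.1, 0.0, -0.3]
grip_width: 1.0
```

```bash
python3 -m pendant '[[[-1,0.003,0.045,0,4],[-1,0.005,0.09,0,8],[-1,0.008,0.13,-0.02,12],[-1,0.01,0.17,-0.05,12],[-1,0.012,0.21,-0.08,12],[-1,0.014,0.24,-0.11,12],[-1,0.014,0.26,-0.14,12],[-1,0.014,0.26,-0.18,12],[-1,0.014,0.26,-0.18,12],[-1,0.014,0.26,-0.18,12]]]'
cat >> h.py <<'E'
from scipy.spatial.transform import Rotation
def wpose(s):
    H=np.array(vision.camera_info('wrist')['hand_eye']); q=np.array(s['ee_rot']); T=np.eye(4)
    T[:3,:3]=Rotation.from_quat(np.r_[q[1:],q[0]]).as_matrix(); T[:3,3]=s['eef_pos']; return T@H
def wworld(s,d):
    c=vision.camera_info('wrist'); f=210/np.tan(np.radians(c['fov_y'])/2); T=wpose(s)
    v,u=np.mgrid[:420,:560]; P=np.stack([(u-c['cx'])/f*d,(v-c['cy'])/f*d,d],-1); return P@T[:3,:3].T+T[:3,3]
def wray(s,u,v,z):
    c=vision.camera_info('wrist'); f=210/np.tan(np.radians(c['fov_y'])/2); T=wpose(s)
    dd=T[:3,:3]@np.array([(u-c['cx'])/f,(v-c['cy'])/f,1]); o=T[:3,3]; return o+dd*(z-o[2])/dd[2]
E
python3 - <<'E'
from h import *
import pickle
s,p,d=grab('wrist','w1'); pickle.dump(s,open('pics/w1.pkl','wb'))
W=wworld(s,d); np.save('pics/w1w.npy',W)
for lo,hi in [(31,36),(67,74)]:
    m=((W[...,2]>lo)&(W[...,2]<hi)&(np.abs(W[...,0]-424)<70)&(np.abs(W[...,1]-356)<70)&(d>0)).astype(np.uint8)
    pts=W[m>0][:,:2].astype(np.float32); print(lo,len(pts),cv2.minAreaRect(pts), np.median(W[m>0][:,2]))
E
```

```text
time_s: 3.1
eef_pos: [425.1, 353.5, 252.1]
ee_rot: [0.0, 0.862, 0.508, -0.0]
force: [-0.0, 0.1, 1.5]
grip_width: 1.003
31 3218 ((424.3948059082031, 359.69970703125), (59.910247802734375, 83.8154525756836), 61.84185791015625) 33.996551191562276
67 774 ((424.33734130859375, 360.03607177734375), (13.746163368225098, 45.233856201171875), 60.92827606201172) 70.78475153331982
```

View pics/w1.png

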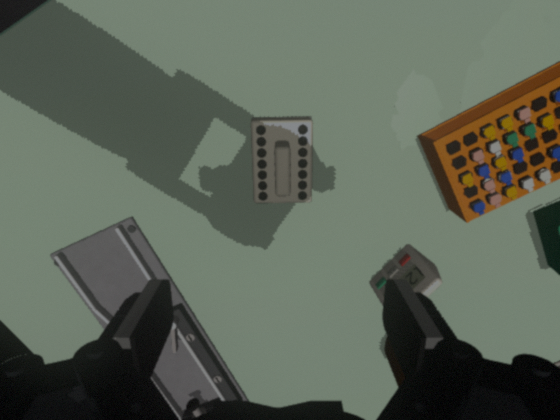

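```bash
python3 -m pendant '[[[-1,0,0.006,-0.04,0],[-1,0,0.006,-0.08,0],[-1,0,0.006,-0.12,0],[-1,0,0.006,-0.15,0],[-1,0,0.006,-0.17,0],[-1,0,0.006,-0.185,0],[-1,0,0.006,-0.195,0],[-1,0,0.006,-0.205,0],[-1,0,0.006,-0.209,0],[-1,0,0.006,-0.209,0],[-1,0,0.006,-0.209,0]]]' 60
python3 - <<'E'
from h import *
s,p,d=grab('wrist','w2'); W=wworld(s,d); print(s['force'],s['eef_pos'])
m=((W[...,2]>67)&(W[...,2]<74)&(np.abs(W[...,0]-424)<70)&(np.abs(W[...,1]-356)<70)&(d>0))
pts=W[m][:,:2].astype(np.float32); print(len(pts),cv2.minAreaRect(pts))
E
```

```text
time_s: 4.25
eef_pos: [425.4, 359.8, 43.0]
ee_rot: [0.0, 0.862, 0.508, 0.001]
force: [0.4, 0.9, 0.7]
grip_width: 0.998
[0.36413117 0.92059846 0.70103302] [425.40187336 359.84596343  42.98054156]
5381 ((423.9845275878906, 359.80194091796875), (109.45143127441406, 46.65668487548828), 46.604820251464844)
```

View pics/w2.png

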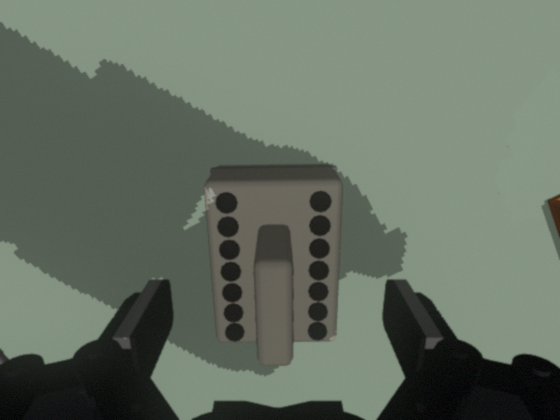

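The fin (about px 275,310) is centred between the open fingers (155 and 400) and aligned with them. I'll close the fingers and lift.

```bash
python3 -m pendant '[[[1,0,0,0,0],[1,0,0,0,0],[1,0,0,0,0],[1,0,0,0,0],[1,0,0,0,0],[1,0,0,0,0],[1,0,0,0,0],[1,0,0,0,0],[1,0,0,0,0],[1,0,0,0,0]]]' 60
python3 - <<'E'
from h import *
grab('wrist','w3')
E
```

```text
time_s: 5.3
eef_pos: [425.0, 359.6, 42.3]
ee_rot: [-0.0, 0.862, 0.508, -0.0]
force: [-0.5, -0.3, 0.9]
grip_width: 0.153
```

View pics/w3.png

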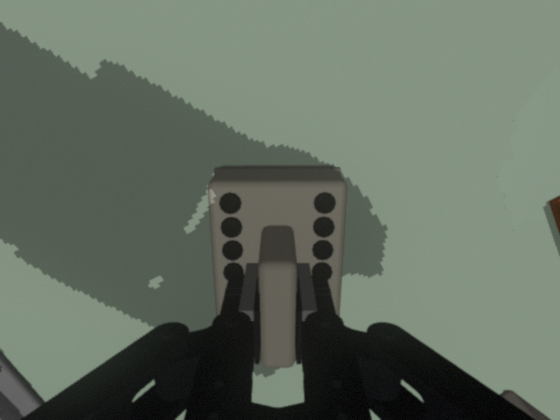

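```bash
python3 -m pendant '[[[1,0,0,0.02,0],[1,0,0,0.05,0],[1,0,0,0.09,0],[1,0,0,0.13,0],[1,-0.005,-0.03,0.15,5],[1,-0.01,-0.07,0.15,10],[1,-0.02,-0.11,0.15,15],[1,-0.025,-0.15,0.15,20],[1,-0.03,-0.19,0.15,25],[1,-0.035,-0.22,0.15,25],[1,-0.04,-0.238,0.15,25],[1,-0.04,-0.238,0.15,25],[1,-0.04,-0.238,0.15,25],[1,-0.04,-0.238,0.15,25]]]'
python3 - <<'E'
from h import *
import pickle
s,p,d=grab('wrist','w4'); pickle.dump(s,open('pics/w4.pkl','wb'));W=wworld(s,d); np.save('pics/w4w.npy',W)
E
```

```text
time_s: 6.75
eef_pos: [385.0, 122.2, 192.2]
ee_rot: [-0.0, 0.731, 0.682, -0.0]
force: [-0.2, -0.5, -3.2]
grip_width: 0.148
```

View pics/w4.png

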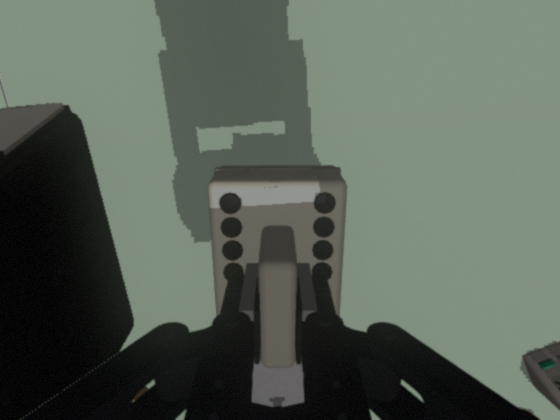

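```bash
python3 - <<'E'
from h import *
p=cv2.imread('pics/w1.png'); cv2.imwrite('pics/w1c.png',cv2.resize(p[205:405,40:250],None,fx=3.5,fy=3,interpolation=cv2.INTER_CUBIC))
E
python3 -m pendant '[[[1,0.04,0,0.03,0],[1,0.08,0,0.06,0],[1,0.115,-0.004,0.06,0],[1,0.115,-0.004,0.06,0],[1,0.115,-0.004,0.06,0]]]'
python3 - <<'E'
from h import *
import pickle
s,p,d=grab('wrist','w5'); pickle.dump(s,open('pics/w5.pkl','wb'));W=wworld(s,d); np.save('pics/w5w.npy',W)
E
```

```text
time_s: 7.3
eef_pos: [499.9, 118.2, 251.3]
ee_rot: [-0.001, 0.731, 0.682, -0.001]
force: [-0.5, 0.7, -3.3]
grip_width: 0.157
```

View pics/w5.png

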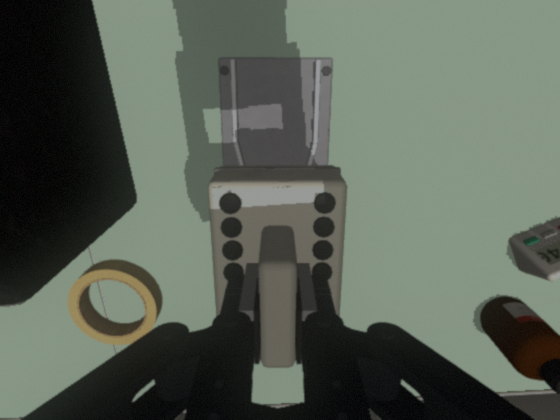

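View pics/w1c.png

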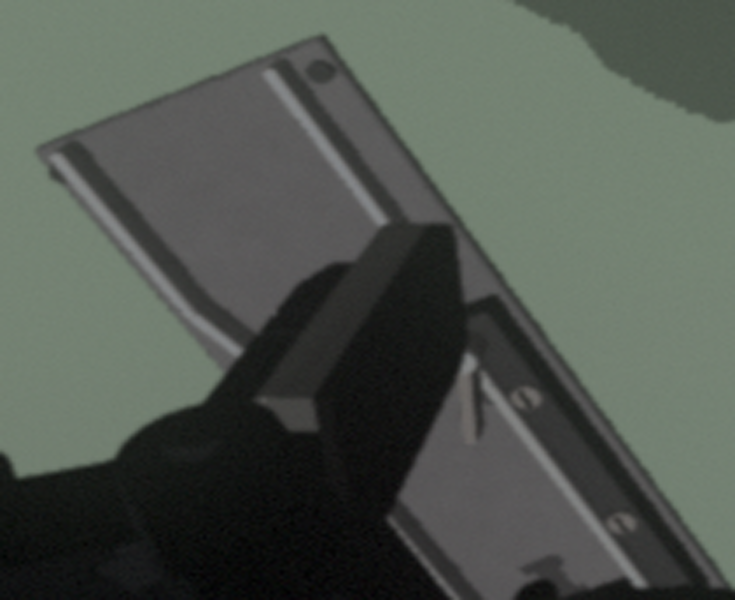

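```bash
python3 - <<'E'
from h import *
import pickle
s=pickle.load(open('pics/w5.pkl','rb')); p=cv2.imread('pics/w5.png').astype(int); W=np.load('pics/w5w.npy')
g=cv2.cvtColor(p.astype(np.uint8),cv2.COLOR_BGR2GRAY)
# saturation-ish: green minus red/blue separates bench from grey
sat=(p[...,1]-p[...,2])
for r in (70,90,110,150): print(r, ''.join('#' if x<6 else '.' for x in sat[r,205:345]))
print('corners',wray(s,219,57.5,6),wray(s,332,57.5,6))
ls=[];rs=[]
for r in range(66,160,4):
    i=np.where(sat[r,205:345]<6)[0]; i=i[i>5]
    ls.append(wray(s,205+i[0]-.5,r,6)[:2]); rs.append(wray(s,205+i[-1]+.5,r,6)[:2])
for L in (ls,rs):
    L=np.array(L); a=np.polyfit(L[:,0],L[:,1],1); print(np.degrees(np.arctan(a[0])), np.polyval(a,400),np.polyval(a,480),np.abs(L[:,1]-np.polyval(a,L[:,0])).max())
# rails tops z~18
m=(W[...,2]>14)&(W[...,2]<21); m[165:]=False; P=W[m]
for sg in (1,-1):
    Q=P[(P[:,1]-118)*sg>0]; Q=Q[(Q[:,0]<470)]
    if len(Q): a=np.polyfit(Q[:,0],Q[:,1],1); print('rail',sg,len(Q),np.degrees(np.arctan(a[0])),np.polyval(a,440))
m=(np.abs(W[...,2]-6)<2.5);m[165:]=False;print(m.sum(),np.median(W[m],0),W[m][:,0].min())
s1=pickle.load(open('pics/w1.pkl','rb'))
f=lambda x,y:wray(s1,(x+.5)/3.5-.5+40,(y+.5)/3-.5+205,6)
for q in [(37,152),(323,36),(718,570)]: print('w1',f(*q).round(1))
E
```

```text
70 ..............#################################################################################################################.............
90 ...............###############################################################################################################..............
110 ................#############################################################################################################...............
150 ..................#########################################################################################################.................
corners [394.46543944  68.95093115   6.        ] [401.94992577 178.4004507    6.        ]
-4.039113365758911 67.30909866265763 61.660071475405395 0.7434257607662644
-3.8679442504966124 178.36692752404022 172.95803924548898 0.5466640720937335
rail 1 394 -4.1178351640131865 160.72178128670046
rail -1 888 38.02730826474579 36.974740373956934
10322 [447.63574997 119.92627681   6.08624439] 393.9764077604267
w1 [395.7  69.    6. ]
w1 [402.6 180.5   6. ]
w1 [683.8 160.7   6. ]
```

```bash
python3 -m pendant '[[[1,-0.03,0.001,0,0],[1,-0.057,0.002,-0.01,0],[1,-0.057,0.002,-0.05,0],[1,-0.057,0.002,-0.09,0],[1,-0.057,0.002,-0.13,0],[1,-0.057,0.002,-0.16,0],[1,-0.057,0.002,-0.175,0],[1,-0.057,0.002,-0.185,0],[1,-0.057,0.002,-0.185,0],[1,-0.057,0.002,-0.185,0],[1,-0.057,0.002,-0.185,0]]]'
python3 - <<'E'
from h import *
import pickle
s,p,d=grab('wrist','w6'); pickle.dump(s,open('pics/w6.pkl','wb'));W=wworld(s,d); np.save('pics/w6w.npy',W)
print(s['eef_pos'],s['force'])
cv2.imwrite('pics/w6.png',p[:,:,::-1])
grab('top','top2')
c=cv2.imread('pics/top2.png')[130:290,225:345]; cv2.imwrite('pics/top2c.png',cv2.resize(c,None,fx=3.6,fy=3.6,interpolation=cv2.INTER_CUBIC))
E
```

```text
time_s: 8.45
eef_pos: [443.5, 119.7, 68.3]
ee_rot: [0.001, 0.731, 0.682, 0.001]
force: [-0.0, -0.6, -2.3]
grip_width: 0.157
[443.49396205 119.72598213  68.28697266] [-0.04519023 -0.59192413 -2.32777383]
```

View pics/w6.png

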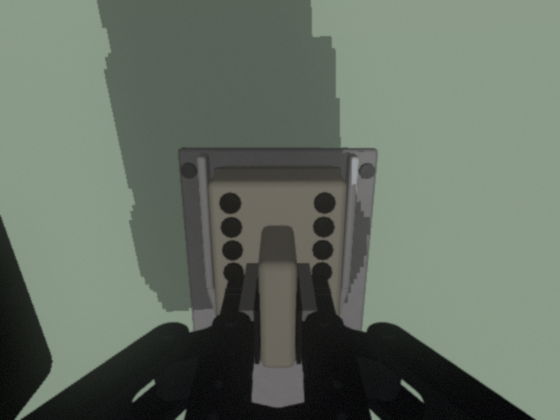

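View pics/top2c.png

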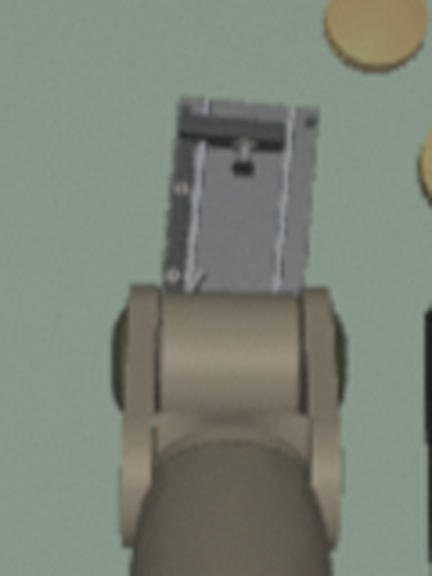

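```bash
python3 - <<'E'
from h import *
import pickle
s=pickle.load(open('pics/w6.pkl','rb')); p=cv2.imread('pics/w6.png').astype(int); W=np.load('pics/w6w.npy')
print('base corners',wray(s,179.5,148.5,6).round(1),wray(s,377.5,148.5,6).round(1))
T=Rotation.from_euler('z',4.05,degrees=True).as_matrix()
D=(W-np.array([398.2,123.2,0]))@T.T
for nm,lo,hi in (('deck',57,62.5),('rail',16,19.5),('base',4,8)):
    m=(D[...,2]>lo)&(D[...,2]<hi)&(D[...,0]>-5)&(D[...,0]<60)&(abs(D[...,1])<60); m[230:]=False
    Q=D[m]; print(nm,len(Q),Q.min(0).round(1),Q.max(0).round(1),np.median(Q,0).round(1))
    if nm=='rail':
        for k in (1,-1): q=Q[Q[:,1]*k>30]; print(len(q),np.percentile(q[:,1],[1,50,99]).round(1),np.polyfit(q[:,0],q[:,1],1).round(4))
    if nm=='deck': print(cv2.minAreaRect(Q[:,:2].astype(np.float32)))
E
```

```text
base corners [393.9  69.2   6. ] [401.4 178.6   6. ]
deck 5750 [  2.8 -30.   57. ] [25.6 29.9 62.5] [12.6 -0.1 59.9]
((14.17210865020752, -0.046932220458984375), (59.890647888183594, 22.80525779724121), 89.89933776855469)
rail 1326 [  1.2 -42.9  16. ] [43.1 43.1 19.5] [20.8 38.  17.9]
670 [38.  40.3 43. ] [-4.0000e-04  4.0307e+01]
656 [-42.8 -40.1 -37.9] [-2.30000e-03 -4.01004e+01]
base 5065 [ -0.8 -55.9   4. ] [48.2 56.   8. ] [ 6.8 -0.2  6. ]
```

```bash
python3 -m pendant '[[[1,0,0,-0.006,0],[1,0,0,-0.011,0],[1,0,0,-0.015,0],[1,0,0,-0.017,0],[1,0,0,-0.018,0],[1,0,0,-0.018,0],[1,0,0,-0.018,0]]]'; python3 -m pendant '[[[1,0,0,-0.0005,0],[1,0,0,-0.001,0],[1,0,0,-0.001,0]]]'
```

```text
time_s: 9.25
eef_pos: [443.1, 119.6, 49.4]
ee_rot: [0.0, 0.731, 0.682, 0.0]
force: [0.1, 0.3, -2.3]
grip_width: 0.155
time_s: 9.55
eef_pos: [443.1, 119.6, 48.3]
ee_rot: [0.0, 0.731, 0.682, 0.0]
force: [0.0, 0.4, -1.7]
grip_width: 0.153
```

```bash
python3 -m pendant '[[[1,0,0,-0.0005,0],[1,0,0,-0.0005,0],[1,0,0,-0.0005,0]]]';python3 -m pendant '[[[1,0,0,-0.0005,0],[1,0,0,-0.0005,0],[1,0,0,-0.0005,0]]]'
```

```text
time_s: 9.85
eef_pos: [443.4, 119.7, 48.3]
ee_rot: [0.0, 0.731, 0.682, 0.0]
force: [-1.7, -1.1, 5.6]
grip_width: 0.156
time_s: 10.15
eef_pos: [443.6, 119.7, 48.3]
ee_rot: [0.001, 0.731, 0.682, 0.001]
force: [-2.0, 0.5, 12.0]
grip_width: 0.156
```

```bash
python3 -m pendant '[[[1,0,0,0.0007,0],[1,0,0,0.0007,0],[1,0,0,0.0007,0],[1,0.005,-0.0004,0.0007,0],[1,0.01,-0.0007,0.0007,0],[1,0.015,-0.0011,0.0007,0],[1,0.02,-0.0014,0.0007,0],[1,0.025,-0.0018,0.0007,0],[1,0.03,-0.0021,0.0007,0],[1,0.035,-0.0025,0.0007,0],[1,0.035,-0.0025,0.0007,0]]]'; python3 -c "
from h import *
print(monitor.sense()['force'])"
```

```text
time_s: 11.25
eef_pos: [478.9, 117.1, 48.3]
ee_rot: [0.001, 0.731, 0.682, 0.001]
force: [1.6, -0.3, 6.2]
grip_width: 0.152
[ 1.60452322 -0.3405638   6.15247038]
```

```bash
python3 -m pendant '[[[1,0.003,-0.0002,0.0003,0],[1,0.006,-0.0004,0.0003,0],[1,0.009,-0.0006,0.0003,0],[1,0.012,-0.0008,0.0003,0],[1,0.015,-0.001,0.0003,0]]]'; python3 -m pendant '[[[1,0.003,-0.0002,0,0],[1,0.006,-0.0004,0,0],[1,0.009,-0.0006,0,0],[1,0.012,-0.0008,0,0],[1,0.015,-0.001,0,0]]]';python3 -m pendant '[[[1,0.003,-0.0002,0,0],[1,0.006,-0.0004,0,0],[1,0.009,-0.0006,0,0],[1,0.012,-0.0008,0,0],[1,0.015,-0.001,0,0]]]'
```

```text
time_s: 11.75
eef_pos: [493.2, 116.1, 48.3]
ee_rot: [-0.0, 0.731, 0.682, -0.0]
force: [-1.9, 0.0, 3.5]
grip_width: 0.15
time_s: 12.25
eef_pos: [507.0, 114.2, 48.4]
ee_rot: [-0.001, 0.731, 0.682, -0.002]
force: [-12.9, -10.4, 16.5]
grip_width: 0.154
time_s: 12.75
eef_pos: [521.8, 112.8, 48.4]
ee_rot: [-0.001, 0.731, 0.682, -0.002]
force: [-10.5, -9.5, 13.8]
grip_width: 0.152
```

```bash
python3 -m pendant '[[[1,0.003,-0.0002,0.0003,0],[1,0.006,-0.0004,0.0003,0],[1,0.009,-0.0006,0.0003,0],[1,0.012,-0.0008,0.0003,0],[1,0.015,-0.001,0.0003,0],[1,0.018,-0.0012,0.0003,0],[1,0.021,-0.0014,0.0003,0],[1,0.024,-0.0016,0.0003,0]]]'; python3 -m pendant '[[[1,0.003,-0.0002,0,0],[1,0.006,-0.0004,0,0],[1,0.009,-0.0006,0,0],[1,0.012,-0.0008,0,0],[1,0.015,-0.001,0,0],[1,0.018,-0.0012,0,0],[1,0.021,-0.0014,0,0],[1,0.024,-0.0016,0,0]]]'
python3 - <<'E'
from h import *
grab('wrist','w7');grab('scene','sc7');grab('top','top7')
c=cv2.imread('pics/sc7.png')[170:250,210:370]; cv2.imwrite('pics/sc7c.png',cv2.resize(c,None,fx=4.5,fy=4.5,interpolation=cv2.INTER_CUBIC))
E
```

```text
time_s: 13.55
eef_pos: [546.5, 111.1, 48.5]
ee_rot: [-0.0, 0.731, 0.682, -0.002]
force: [-5.7, -9.1, 6.3]
grip_width: 0.152
time_s: 14.35
eef_pos: [570.5, 109.5, 48.4]
ee_rot: [-0.0, 0.731, 0.682, -0.002]
force: [-5.7, -8.1, 7.1]
grip_width: 0.155
```

View pics/w7.png

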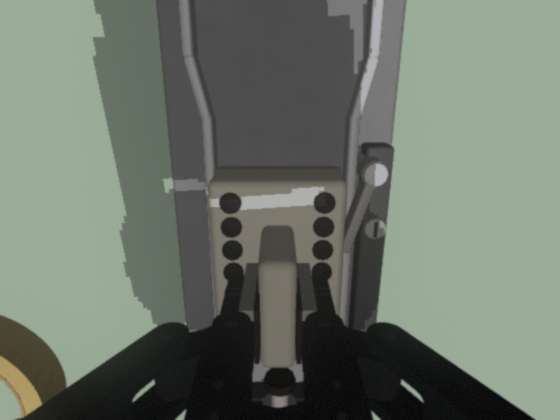

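View pics/sc7c.png

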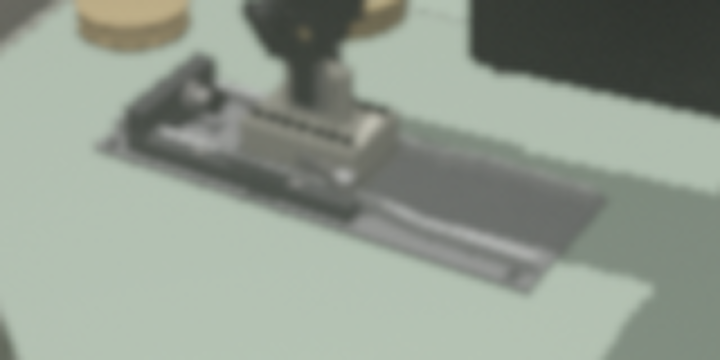

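```bash
python3 - <<'E'
from h import *
s=monitor.sense(); print(s['eef_pos'],s['force'])
W=wworld(s,np.load('pics/w7.npy'))
T=Rotation.from_euler('z',4.05,degrees=True).as_matrix()
f=lambda P:((P-np.array([398.2,123.2,0]))@T.T).round(1)
print('tcp',f(s['eef_pos']))
for n,u,v in [('hinge',375,174),('leaf',362,208),('tip',349,246),('tip',347,250)]: print(n,f(W[v,u]),f(wray(s,u,v,28)))
D=f(W); m=(D[...,2]>37.5)&(D[...,2]<41)&(abs(D[...,1])<33)&(D[...,0]>100); m[300:]=False; Q=D[m]; print('deck',Q.min(0),Q.max(0)); m[230:]=False;print(cv2.minAreaRect(D[m][:,:2].astype(np.float32)))
E
```

```text
[571.34476561 109.37565064  48.45660468] [ 0.03342693 -8.31952482  3.69223486]
tcp [173.7  -1.6  48.5]
hinge [129.8  41.1  34.1] [131.3  42.7  28. ]
leaf [145.7  36.8  33.4] [147.6  38.1  28. ]
tip [165.3  32.5  31.8] [167.1  33.3  28. ]
tip [167.3  31.6  31.9] [169.2  32.4  28. ]
deck [131.  -31.3  37.6] [190.2  28.6  40.9]
((142.2917022705078, -1.4747295379638672), (22.615234375, 59.7227783203125), 0.19790907204151154)
```

```bash
python3 -m pendant '[[[1,0.003,-0.0002,0,0],[1,0.006,-0.0004,0,0],[1,0.009,-0.0006,0,0],[1,0.012,-0.0008,0,0],[1,0.015,-0.001,0,0],[1,0.018,-0.0012,0,0],[1,0.021,-0.0014,0,0],[1,0.024,-0.0016,0,0],[1,0.027,-0.0018,0,0]]]'; python3 -m pendant '[[[1,0.001,-0.0001,0,0],[1,0.002,-0.0001,0,0]]]';  python3 -m pendant '[[[1,0.001,-0.0001,0,0],[1,0.002,-0.0001,0,0]]]'
```

```text
time_s: 15.4
eef_pos: [597.5, 107.7, 48.4]
ee_rot: [0.0, 0.731, 0.682, -0.002]
force: [-5.8, -6.7, 6.8]
grip_width: 0.153
time_s: 15.6
eef_pos: [599.5, 107.6, 48.5]
ee_rot: [0.0, 0.731, 0.682, -0.002]
force: [-5.7, -8.6, 7.8]
grip_width: 0.152
time_s: 15.8
eef_pos: [601.4, 107.6, 48.5]
ee_rot: [0.0, 0.731, 0.682, -0.002]
force: [-6.4, -7.5, 6.4]
grip_width: 0.154
```

```bash
python3 -m pendant '[[[1,0.001,-0.0001,0,0],[1,0.001,-0.0001,0,0]]]'; python3 -m pendant '[[[1,0.001,-0.0001,0,0],[1,0.001,-0.0001,0,0]]]'
```

```text
time_s: 16.0
eef_pos: [602.7, 107.4, 48.4]
ee_rot: [0.0, 0.731, 0.682, -0.001]
force: [-4.5, -8.2, 4.6]
grip_width: 0.154
time_s: 16.2
eef_pos: [603.2, 107.4, 48.5]
ee_rot: [-0.0, 0.731, 0.682, -0.002]
force: [-8.4, -7.0, 8.0]
grip_width: 0.152
```

```bash
for i in 1 2 ; do python3 -m pendant '[[[1,0.001,-0.0001,0,0],[1,0.001,-0.0001,0,0]]]' | grep -v -e rot -e grip; done
```

```text
time_s: 16.4
eef_pos: [604.1, 107.3, 48.5]
force: [-8.0, -7.2, 8.6]
time_s: 16.6
eef_pos: [604.9, 107.3, 48.5]
force: [-9.7, -7.4, 9.3]
```

```bash
python3 -m pendant '[[[1,0.001,-0.0001,0,0],[1,0.001,-0.0001,0,0]]]' | grep -v -e rot -e grip; python3 -m pendant '[[[1,0.001,-0.0001,0,0],[1,0.001,-0.0001,0,0]]]' | grep -v -e rot -e grip
```

```text
time_s: 16.8
eef_pos: [605.8, 107.2, 48.5]
force: [-9.4, -7.8, 10.6]
time_s: 17.0
eef_pos: [606.9, 107.7, 48.4]
force: [-8.1, -2.9, 8.8]
```

```bash
python3 - <<'E'
from h import *
s,p,d=grab('wrist','w8'); print(s['eef_pos'],s['force'],monitor.sense()['force'])
cv2.imwrite('pics/w8c.png',cv2.resize(p[120:320,180:420,::-1],None,fx=3,fy=3,interpolation=cv2.INTER_CUBIC))
E
```

```text
[606.85829776 107.68117581  48.41133439] [-8.09578493 -2.89066716  8.84297787] [-7.96076858 -1.54869235  7.67155361]
```

View pics/w8c.png

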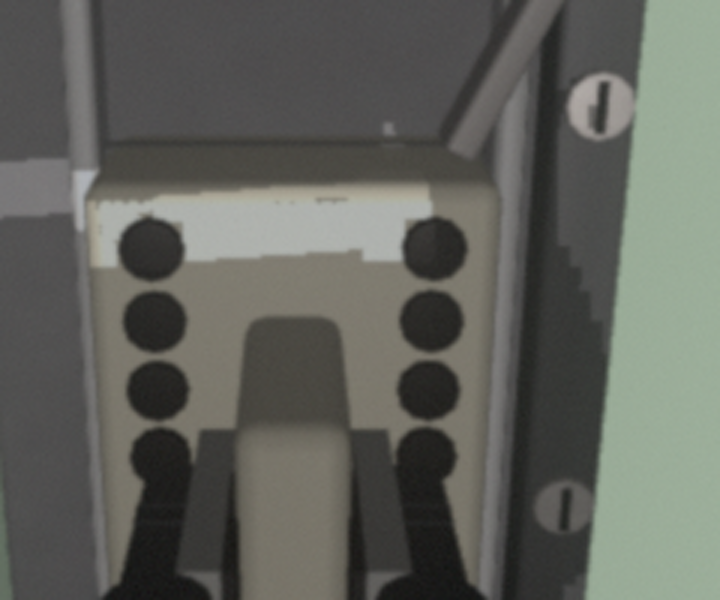

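The side force dropped from 7.8 to 2.9 N. The picture shows the pawl sprung out behind the cassette's rear face, its tip at about (455,145) in the crop, so it has clicked. I'll ease back gently and release.

```bash
python3 -m pendant '[[[1,-0.0005,0,0.0002,0],[1,-0.001,0.0001,0.0004,0],[1,-0.0015,0.0001,0.0005,0],[1,-0.002,0.0001,0.0005,0],[1,-0.002,0.0001,0.0005,0],[1,-0.002,0.0001,0.0005,0]]]'; python3 -m pendant '[[[-1,0,0,0,0],[-1,0,0,0,0],[-1,0,0,0,0],[-1,0,0,0,0],[-1,0,0,0,0],[-1,0,0,0,0],[-1,0,0,0,0],[-1,0,0,0,0],[-1,0,0,0,0],[-1,0,0,0,0]]]'
python3 - <<'E'
from h import *
grab('wrist','w9')
E
```

```text
time_s: 17.65
eef_pos: [605.8, 108.4, 48.5]
ee_rot: [-0.0, 0.731, 0.682, -0.0]
force: [-1.6, -1.0, -3.2]
grip_width: 0.151
time_s: 18.65
eef_pos: [606.0, 108.4, 49.1]
ee_rot: [-0.0, 0.731, 0.682, -0.0]
force: [0.5, 0.1, -0.3]
grip_width: 0.998
```

View pics/w9.png

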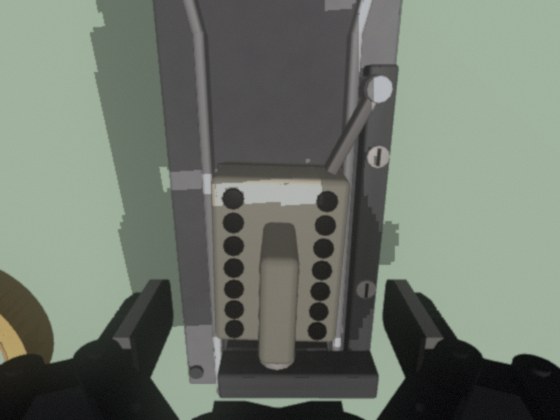

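```bash
python3 -m pendant '[[[-1,0,0,0.01,0],[-1,0,0,0.03,0],[-1,0,0,0.06,0],[-1,0,0,0.1,0],[-1,0,0,0.14,0],[-1,0,0,0.17,0],[-1,0,0,0.17,0],[-1,0,0,0.17,0],[-1,0,0,0.17,0]]]'
python3 - <<'E'
from h import *
s,p,d=grab('wrist','w10'); grab('top','top10')
W=wworld(s,d); T=Rotation.from_euler('z',4.05,degrees=True).as_matrix()
D=(W-np.array([398.2,123.2,0]))@T.T; np.save('pics/w10D.npy',D)
m=(D[...,2]>38)&(D[...,2]<42)&(abs(D[...,1])<33)&(D[...,0]>150)&(D[...,0]<255)
n,l,st,_=cv2.connectedComponentsWithStats(m.astype(np.uint8)); k=1+st[1:,4].argmax(); Q=D[l==k]; print(len(Q),cv2.minAreaRect(Q[:,:2].astype(np.float32)),np.median(Q[:,2]),np.polyfit(Q[:,0],Q[:,2],1)[0],np.polyfit(Q[:,1],Q[:,2],1)[0])
print(monitor.sense()['force'])
E
```

```text
time_s: 19.6
eef_pos: [605.5, 108.4, 218.0]
ee_rot: [-0.001, 0.731, 0.682, -0.001]
force: [0.5, -0.2, 0.2]
grip_width: 0.998
3759 ((206.7935333251953, 0.8077735900878906), (58.94503402709961, 83.58394622802734), 88.47409057617188) 40.044218881767044 0.0017169744494911572 -9.586548464588625e-05
[-0.72293363 -0.31826354  0.36320161]
```

View pics/w10.png

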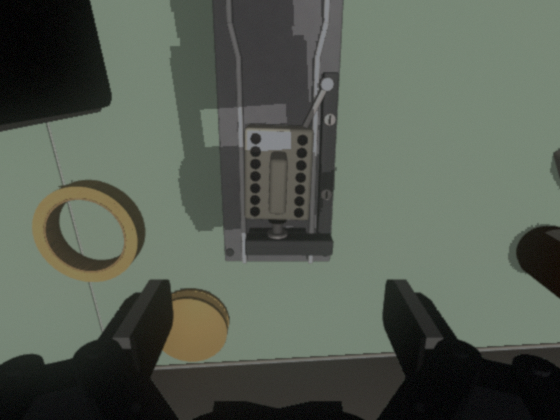

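View pics/top10.png

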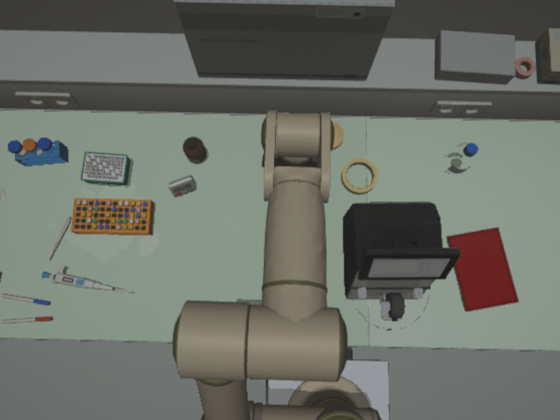

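```bash
python3 -c "
from rig import order,monitor
print(order.finish_job()); print(monitor.sense()['time_s'])"
```

```text
the job is handed in; nothing more can be done
None
the job is handed in; nothing more can be done
```

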